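Prove the folding stay of a tool chest

TASK

The folding stay on the red tool chest has just been refitted: prove that it works. Raise the chest's lid until the stay locks and let go, so that the lid stands open on its stay by itself for a second; then push the stay's yellow release grip away from you to break the joint, get clear, and have the lid come down to fully shut without slamming it.

Things in the scene. Friction and masses are not known exactly. Their poses are not given: they have to be found in the camera images.
- lid_grip (a point): Centre of the wooden T-grip (bar dia. 20, length 44 along y) on the front edge of the lid of the red chest (180 deep, 280 wide, 120 high, fixed). Free all round; 22 mm gap to the chest. Lid shut: 127 above bench, x level to the rear, y left along hinge, z up; axes turn with the lid. Hinge line: 212 along +x, 6 below. Lid 12 thick, 0.7 kg; lifting takes about 10 N. Sizes in mm.
- stay_grip (a point): Middle of the yellow release bar (dia. 14, length 62 mm along chest y) at the knee of the steel stay, 50 mm outside the lid's left (+y) side, 25 mm from the bar's outer end: keep the gripper body off the raised lid. Folded: 43 in front of hinge, 88 above bench; locked: 86 and 160. About 3 N along chest +x breaks it; after 35 mm it folds on by itself, back and down.
- chest_lid (a joint): Lid angle, rad: 0 shut, grows as it opens up and away from the robot; 1.13 standing on the locked stay (0.01 more at most, then it stops firmly). The hinge is damped (soft-close): let go with the stay unlocked, the lid sinks shut by itself in 2 to 6 s.
- stay (a joint): Knee of the stay, rad: 0 folded (lid shut), 2.65 straight, 2.83 locked past straight at its stop. A weak spring snaps it into the lock once the lid is raised to within about 0.03 rad of its end. Pressing on the lid does not unlock it; only pushing the release bar does.

How it is judged:
On the way, in this order (a step that is already met when the one before it is completed fails the run):
1. the lid stands open on the locked stay, with the fingers touching nothing (value of joint chest_lid above 1.05 rad and value of joint stay above 2.72 rad and contact force between the fingers and anything else below 0.3 N), for 0.5 s.
2. the stay joint has been broken while the lid is still up (value of joint stay below 2.4 rad and value of joint chest_lid above 0.5 rad), for 0.05 s.
At the end, for the whole second after the job is handed in: The lid is fully shut (within 0.05 rad, about 10 mm at its front edge) and at rest, and the stay is folded (joint below 0.3 rad) (value of joint chest_lid below 0.05 rad and value of joint stay below 0.3 rad and velocity of joint chest_lid between -0.05 and 0.05 rad/s); the robot touches nothing.
It fails at once if the lid is slammed: it comes down faster than 2 rad/s (velocity of joint chest_lid below -2 rad/s).
It also fails if it takes over 54 s, if anything falls off the work surface, if the arm or the gripper's body presses on something with over 40 N, if the wrist force passes 120 N, or if a joint passes its speed limit or range.

ROBOT

A 6-joint arm with a two-finger parallel gripper is mounted at the origin on the work surface. World frame = base frame: x ahead of the robot, y to its left, z up, the work surface at z = 0. Lengths are in m, angles in rad, forces in N, time in s.
With the tool pointing down it reaches from about 0.35 to 0.975 m from the base axis. Payload 4.9 kg.
Tool frame: the origin (TCP) lies midway between the tips of the shut fingers; the grasp point (between the pads) lies 19 mm behind it; z points along the fingers, y is the line along which they close (so a half turn about z gives the same grasp; the last joint's range is limited). The gripper opens to 85 mm and grips with 20 to 120 N. Pads are 22 mm wide; open, the fingers measure 114 mm over their backs; the gripper's body (76 mm by 85 mm) begins 54 mm behind the grasp point. The pads swing forward as they close: fully open they stand 13 mm farther back than shut.
Start: joints at [1.178, 0.053, 1.613, -0, 1.476, -0.119], TCP at [0.169, 0.602, 0.231] pointing down, gripper open.
Joint ranges: [-3.01, 3.01], [-1.01, 2.22], [0.06, 2.58], [-1.02, 4.17], [0.09, 2.62], [-3.14, 3.14]. Speed limits (rad/s): [2.57, 2.57, 3.14, 3.14, 3.14, 3.14].

INTERFACE

Orientations are given as a unit quaternion [w, x, y, z].
In Python, from plant import manip gives the robot as it stands.
- The arm moves only by the tool move_arm, never from a script. Its argument "increments" is one flat list of numbers, 5 for each row, row after row: the shift along the tool's x, y, z in mm, then the turn about the tool's z in rad, then the opening, from 0 (shut) to 1 (fully open). In form: [tx, ty, tz, spin, jaw, tx, ty, tz, spin, jaw, ...]. A call has 1 to 8 rows; each row shifts and turns the commanded pose from where the row before left it, along the tool's axes as they then stand; what a row does not reach is not made up. A row lasts 1/12 s, in which the tool goes at most 41.7 mm and 7.16 degrees, less where a joint would pass 70% of its speed; a pose out of reach is approached as far as the arm can. A call with a gripper value outside its range is refused whole. The fingers move at their own pace and stop on an object; the grip force is fixed at half the most. Time passes only in rows, so rows that do not move let the fingers close. It gives the time, the measured TCP pose, the force, the opening and the grip force at its end, in the units of the state.
- manip.state(): the state, without advancing time (a new reading comes with each control period).
- manip.grab_frame(name): name is "scene" or "side" or "wrist"; returns a dict with "image" (420x560x3 uint8, blue, green, red), "fov_y" (degrees; the focal length in pixels is half the picture's height over the tangent of half this angle, whatever the lens; pixels are square), "cx", "cy" (the principal point, pixels), "k1" (the pictures are not rectified: a ray, as slopes to the right and down, at radius r is drawn at 1 + k1 r^2 times it, then the intrinsics apply), "eye" and "rotation" of the camera in the world; the wrist camera has in their place "T_tool_cam" (4x4, takes a point from camera to tool coordinates, whose origin is the TCP and whose axes are the flange's). Camera axes: x right, y down, z forward; pixel columns grow to the right and rows downward; lengths in m; the calibration is good to about 2 mm. A picture is of the moment at which its call begins: read the wrist's pose just before it. There is no depth.
- manip.job_done(): hands the job in; it is judged then, once.
The state is a dict: "time": time; "joint_pos": joint angles; "joint_vel": joint speeds; "joint_efforts": joint torques, N m; "tool_pos": TCP position; "tool_rot": TCP orientation; "contact_force": force on the tool from outside, world axes, zero at the start; "ft_torque": the same for the moment, N m; "gripper_width": opening from 0.0 (shut) to 1.0 (fully open); "grasp_force": force on a finger pad.
Only numpy, scipy, OpenCV 4.12 (cv2) and the standard library are available. Lean on these libraries where they do the work, as an engineer would, in place of code of your own. Each camera call takes 0.05 s, during which the arm holds its last target. There are 200 camera calls.

## Working session

There is one attempt and no reset: what is moved stays moved. The work goes in short steps, Python scripts to look and compute and a tool call to move; the robot and the scene stay as the last step left them, time stands still between calls to the robot, and variables do not carry over. Pictures are saved under pics/ and viewed, at most 10 in all, crops included, and the job is handed in when it is done.

Besides the shell and the picture viewer there is one more tool, called as a command line: name --argument value ..., lists and objects as JSON in quotes. move_arm: Moves the arm, as the interface text tells. Its arguments: {"type":"object","properties":{"increments":{"type":"array"}},"required":["increments"]}

```bash
mkdir -p pics; ls; python3 - <<'E'
from plant import manip
import cv2,numpy as np
s=manip.state(); print({k:np.round(v,4).tolist() for k,v in s.items()})
fs=[manip.grab_frame(n) for n in("scene","side")]
for n,f in zip(("scene","side"),fs):
    cv2.imwrite(f"pics/{n}0.png",f["image"]); print(n,{k:np.round(v,4).tolist() for k,v in f.items() if k!="image"})
E
```

```text
pics
{'time': 0.0, 'joint_pos': [1.178, 0.0534, 1.6143, -0.0, 1.476, -0.119], 'joint_vel': [0.0005, 0.0001, 0.0007, 0.0001, -0.0006, -0.0007], 'joint_efforts': [-0.0017, -39.3671, -37.0183, -0.0002, 0.007, 0.0], 'tool_pos': [0.1688, 0.6011, 0.2301], 'tool_rot': [-0.0002, 0.1365, 0.9906, -0.001], 'contact_force': [-0.0368, 0.2012, 0.0388], 'ft_torque': [-0.0119, -0.0048, 0.0146], 'grasp_force': 0.0, 'gripper_width': 0.9975}
scene {'fov_y': 48.4979, 'cx': 281.4466, 'cy': 213.0701, 'k1': -0.0326, 'eye': [0.8358, 0.511, 0.7041], 'rotation': [-0.0952, 0.2451, 0.8926, -0.3663]}
side {'fov_y': 50.2054, 'cx': 284.6389, 'cy': 211.891, 'k1': -0.0351, 'eye': [0.3559, -0.3235, 0.6667], 'rotation': [-0.3182, 0.9013, -0.2786, 0.0936]}
```

View pics/scene0.png

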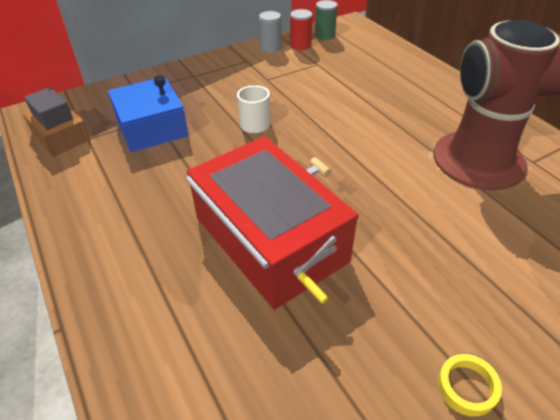

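View pics/side0.png

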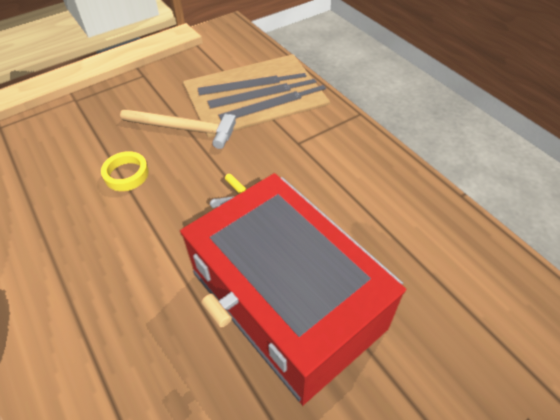

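The scene view shows the wooden T-grip at about (320,166) and the yellow bar from (303,278) to (325,298). In the side view the grip is at about (216,310) and the yellow bar at (235,184). Next I triangulate them.

```bash
cat > h.py <<'E'
import cv2,numpy as np
from scipy.spatial.transform import Rotation as R
def rot(q): return R.from_quat(np.roll(q,-1)).as_matrix()
def K(f):
    h=f["image"].shape[0]; F=h/2/np.tan(np.radians(f["fov_y"])/2)
    return np.array([[F,0,f["cx"]],[0,F,f["cy"]],[0,0,1.]])
def rays(f,p):
    u=cv2.undistortPoints(np.float64(p).reshape(-1,1,2),K(f),np.array([f["k1"],0,0,0.]))[:,0]
    # model r_d=r(1+k1 r^2): OpenCV's
    d=np.c_[u,np.ones(len(u))]@rot(f["rotation"]).T
    return np.array(f["eye"]),d/np.linalg.norm(d,axis=1)[:,None]
def onz(f,p,z):
    e,d=rays(f,p); return e+d*((z-e[2])/d[:,2])[:,None]
def tri(obs):
    A=np.zeros((3,3));b=np.zeros(3);L=[]
    for f,p in obs:
        e,d=rays(f,[p]); M=np.eye(3)-np.outer(d[0],d[0]); A+=M;b+=M@e; L.append((M,e))
    x=np.linalg.solve(A,b); return x,[round(1e3*np.linalg.norm(M@(x-e)),1) for M,e in L]
def mask(f,lo,hi,box=None):
    m=cv2.inRange(cv2.cvtColor(f["image"],cv2.COLOR_BGR2HSV),lo,hi)
    if box: z=np.zeros_like(m); a,b,c,d=box; z[b:d,a:c]=m[b:d,a:c]; m=z
    return m
def project(f,X):
    p,_=cv2.projectPoints(np.float64(X).reshape(-1,1,3),cv2.Rodrigues(rot(f["rotation"]).T)[0],-rot(f["rotation"]).T@np.array(f["eye"]),K(f),np.array([f["k1"],0,0,0.]));return p[:,0]
E
python3 - <<'E'
from plant import manip
from h import *
S=manip.grab_frame("scene");D=manip.grab_frame("side")
import pickle;pickle.dump((S,D),open("f0.pkl","wb"))
for f,n,box in((S,"S",(290,265,340,310)),(D,"D",(215,165,255,200))):
    m=mask(f,(22,120,120),(35,255,255),box); c=max(cv2.findContours(m,0,2)[0],key=cv2.contourArea); r=cv2.minAreaRect(c); print(n,r,cv2.boxPoints(r).tolist())
a=cv2.resize(S["image"][130:310,180:370],None,fx=2.1,fy=2.1,interpolation=cv2.INTER_CUBIC)
b=cv2.resize(D["image"][160:410,170:410],None,fx=1.6,fy=1.6,interpolation=cv2.INTER_CUBIC)
o=np.zeros((400,790,3),np.uint8);o[:a.shape[0],:a.shape[1]]=a;o[:b.shape[0],405:405+b.shape[1]]=b[:, :385]
cv2.imwrite("pics/crop.png",o)
E
```

```text
S ((312.0000305175781, 287.5000305175781), (37.47665786743164, 9.192388534545898), 45.0) [[295.5000305175781, 277.5000305175781], [302.0000305175781, 271.0000305175781], [328.5000305175781, 297.5000305175781], [322.0000305175781, 304.0000305175781]]
D ((234.75001525878906, 182.75), (23.33452033996582, 8.485280990600586), 45.0) [[223.50001525878906, 177.5], [229.50001525878906, 171.5], [246.00001525878906, 188.0], [240.00001525878906, 194.0]]
```

View pics/crop.png

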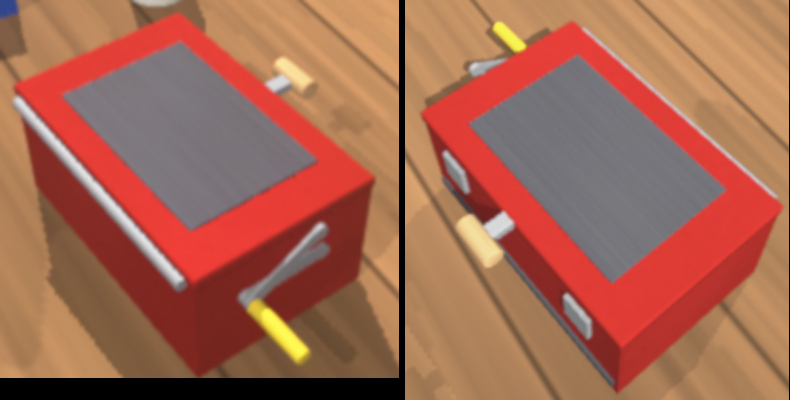

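In the crop the grip cylinder stands clear of the wood. The scene view shows it at (320,166) and the side view at about (217,310). The red top is brighter than the sides, so I can mask both.

```bash
python3 - <<'E'
from h import *
import pickle
S,D=pickle.load(open("f0.pkl","rb"))
for f,pts in((S,[(320,166),(340,205),(335,240)]),(D,[(217,310),(196,232),(230,330),(320,360)])):
    hsv=cv2.cvtColor(f["image"],cv2.COLOR_BGR2HSV); print([hsv[y,x].tolist() for x,y in pts])
g={}
for n,f,box in(("S",S,(303,150,338,182)),("D",D,(198,288,236,330))):
    m=mask(f,(10,60,205),(22,150,255),box); c=max(cv2.findContours(m,0,2)[0],key=cv2.contourArea); r=cv2.minAreaRect(c);g[n]=r; print(n,"grip",np.round(r[0],1),r[1],r[2],cv2.contourArea(c), np.round(cv2.boxPoints(r),1).tolist())
print("grip",tri([(S,g["S"][0]),(D,g["D"][0])]))
for n,f in(("S",S),("D",D)):
    m=mask(f,(0,150,190),(8,255,255),(170,120,420,420)); c=max(cv2.findContours(m,0,2)[0],key=cv2.contourArea); h=cv2.convexHull(c); q=cv2.approxPolyDP(h,5,True)[:,0]; print(n,"top",q.tolist())
    W=onz(f,h[:,0].astype(float),.133); r=cv2.minAreaRect((W[:,:2]*1000).astype(np.float32)); print(r, np.round(cv2.boxPoints(r)).tolist())
    print("poly world",np.round(onz(f,q.astype(float),.133)*1000).tolist())
# yellow outer end
e=lambda a,b:((a[0]+b[0])/2,(a[1]+b[1])/2)
print("yel outer",tri([(S,(324.,299.5)),(D,(227.,175.))]))
print(onz(S,[(324.,299.5),(299.,274.5)],.088),onz(D,[(227.,175.)],.088))
E
```

```text
[[21, 97, 250], [2, 197, 225], [1, 61, 118]]
[[22, 90, 245], [1, 195, 225], [14, 122, 167], [1, 195, 225]]
S grip [319.1 164. ] (20.523157119750977, 9.121402740478516) 37.87498474121094 148.5 [[308.20001220703125, 161.3000030517578], [313.79998779296875, 154.10000610351562], [330.0, 166.6999969482422], [324.3999938964844, 173.89999389648438]]
D grip [215.7 309.8] (35.40000534057617, 14.20000171661377) 53.130104064941406 432.5 [[199.39999389648438, 299.8999938964844], [210.8000030517578, 291.3999938964844], [232.0, 319.70001220703125], [220.6999969482422, 328.20001220703125]]
grip (array([ 0.4271301 , -0.05117964,  0.13285877]), [np.float64(0.3), np.float64(0.3)])
S top [[187, 169], [264, 136], [357, 214], [271, 263]]
((548.815673828125, -37.03477478027344), (183.35098266601562, 282.6350402832031), 5.658729076385498) [[444.0, 95.0], [472.0, -187.0], [654.0, -169.0], [626.0, 113.0]]
poly world [[650.0, -169.0, 133.0], [474.0, -184.0, 133.0], [446.0, 94.0, 133.0], [625.0, 110.0, 133.0]]
D top [[273, 173], [406, 289], [306, 376], [180, 231]]
((548.8324584960938, -37.893768310546875), (182.56362915039062, 284.09210205078125), 5.745656490325928) [[444.0, 94.0], [472.0, -188.0], [654.0, -170.0], [625.0, 113.0]]
poly world [[623.0, 112.0, 133.0], [652.0, -169.0, 133.0], [474.0, -187.0, 133.0], [445.0, 91.0, 133.0]]
yel outer (array([0.57447082, 0.18711637, 0.09209604]), [np.float64(0.5), np.float64(0.5)])
[[0.57320728 0.18471745 0.088     ]
 [0.58101982 0.12329131 0.088     ]] [[0.57558945 0.19106924 0.088     ]]
```

Both views agree on these figures:

| Item | Value |
|---|---|
| Chest yaw | +5.7° |
| Lid centre | (549, -37) mm |
| Grip | (427, -50, ~0.13) |
| Hinge | (638, -28.5, 0.121) |

Next I align the tool's y axis with the chest's y axis and travel over the grip.

move_arm --increments '[0, 0, 0, -0.1244, 1, 0, 0, 0, -0.1244, 1, 0, 0, 0, -0.1245, 1, -4, -14, 0, 0, 1, -8, -28, 0, 0, 1, -10, -35, 0, 0, 1, -10, -35, 0, 0, 1, -10, -35, 0, 0, 1]'

```text
time: 0.87
tool_pos: [0.2255, 0.4581, 0.2309]
tool_rot: [-0.0, -0.05, 0.999, -0.0]
contact_force: [0.4, 0.3, 0.9]
gripper_width: 1.001
grasp_force: 0.0
```

move_arm --increments '[-10, -35, 0, 0, 1, -10, -35, 0, 0, 1, -10, -35, 0, 0, 1, -10, -35, 0, 0, 1, -10, -35, 0, 0, 1, -10, -35, 0, 0, 1, -10, -35, 0, 0, 1, -10, -35, 0, 0, 1]'

```text
time: 1.53
tool_pos: [0.3329, 0.1873, 0.2313]
tool_rot: [0.0, -0.05, 0.999, 0.0]
contact_force: [0.3, 0.0, -0.1]
gripper_width: 0.997
grasp_force: 0.0
```

move_arm --increments '[-10, -35, 0, 0, 1, -10, -35, 0, 0, 1, -10, -35, 0, 0, 1, -10, -35, 0, 0, 1, -10, -35, 0, 0, 1, -10, -35, 0, 0, 1, 0, 0, 0, 0, 1, 0, 0, 0, 0, 1]'

```text
time: 2.2
tool_pos: [0.4134, -0.0155, 0.231]
tool_rot: [-0.0, -0.048, 0.999, 0.0]
contact_force: [-1.1, -0.6, 0.3]
gripper_width: 1.003
grasp_force: 0.0
```

```bash
python3 - <<'E'
from plant import manip
from h import *
import pickle
s=manip.state(); W=manip.grab_frame("wrist"); T=np.array(W["T_tool_cam"]);Rt=rot(s["tool_rot"])
W["eye"]=np.array(s["tool_pos"])+Rt@T[:3,3]; q=R.from_matrix(Rt@T[:3,:3]).as_quat(); W["rotation"]=np.roll(q,1)
pickle.dump(W,open("w1.pkl","wb")); cv2.imwrite("pics/w1.png",W["image"]); print(np.round(T,3).tolist(),s["tool_pos"])
print(project(W,[[.4274,-.0496,.127],[.4711,-.1,.133]]))
S,D=pickle.load(open("f0.pkl","rb"))
g={}
for n,f,box in(("S",S,(303,150,338,182)),("D",D,(198,288,236,332))):
    m=mask(f,(14,50,185),(27,120,255),box); c=max(cv2.findContours(m,0,2)[0],key=cv2.contourArea); r=cv2.minAreaRect(c);g[n]=r; print(n,r)
print("grip",tri([(S,g["S"][0]),(D,g["D"][0])]))
E
```

```text
[[-0.0, -0.956, -0.295, 0.075], [1.0, -0.0, 0.001, 0.0], [-0.001, -0.295, 0.956, -0.144], [0.0, 0.0, 0.0, 1.0]] [ 0.41341017 -0.01551436  0.23102936]
[[235.14233488 215.0748908 ]
 [169.50104131 262.49823907]]
S ((318.9268493652344, 164.8414764404297), (19.677894592285156, 8.901905059814453), 38.65980911254883)
D ((215.8199920654297, 309.7600402832031), (36.599998474121094, 15.200000762939453), 53.13010025024414)
grip (array([ 0.42764023, -0.05056138,  0.13143162]), [np.float64(0.6), np.float64(0.6)])
```

View pics/w1.png

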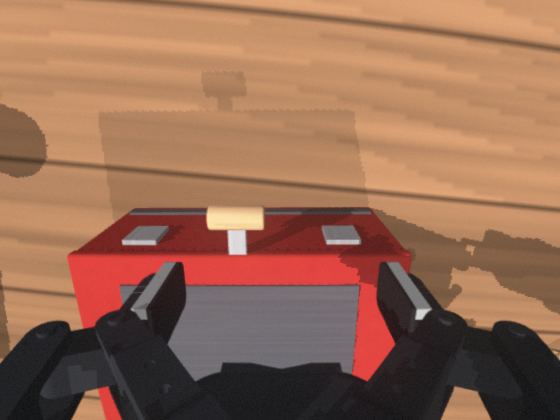

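The wrist view puts the T-grip at (236,218), against (235,215) predicted, so the estimate is good. The fingers will go down astride the bar's ends, closing along chest y so the bar can swivel between the pads.

move_arm --increments '[-6, -18, 0, 0, 1, -5, -18, 0, 0, 1, 0, 0, 25, 0, 1, 0, 0, 25, 0, 1, 0, 0, 25, 0, 1, 0, 0, 25, 0, 1, 0, 0, 20, 0, 1, 0, 0, 7, 0, 1]'

```text
time: 2.92
tool_pos: [0.4253, -0.0466, 0.1007]
tool_rot: [-0.003, -0.051, 0.999, 0.001]
contact_force: [-0.1, 0.3, 0.1]
gripper_width: 1.004
grasp_force: 0.0
```

move_arm --increments '[0, 0, 0, 0, 0.6, 0, 0, 0, 0, 0.3, 0, 0, 0, 0, 0.3, 0, 0, 0, 0, 0.3, 0, 0, 0, 0, 0.3, 0, 0, 0, 0, 0.3]'

```text
time: 3.42
tool_pos: [0.4292, -0.0495, 0.1067]
tool_rot: [0.002, -0.05, 0.999, -0.001]
contact_force: [-3.1, -0.1, 6.2]
gripper_width: 0.508
grasp_force: 62.1
```

```bash
python3 - <<'E'
import numpy as np
t=np.linspace(0,1.132,25); P=np.c_[-212*np.cos(t)+6*np.sin(t),212*np.sin(t)+6*np.cos(t)]
Q=np.round(-2*(P-P[0]))/2; d=np.diff(Q,axis=0)
for i in range(0,24,8): print([v for r in d[i:i+8] for v in (r[0],0,r[1],0,.3)], Q[i+8])
E
```

```text
[np.float64(-0.5), 0, np.float64(-10.0), 0, 0.3, np.float64(-1.0), 0, np.float64(-10.0), 0, 0.3, np.float64(-1.5), 0, np.float64(-10.0), 0, 0.3, np.float64(-2.0), 0, np.float64(-9.5), 0, 0.3, np.float64(-2.5), 0, np.float64(-10.0), 0, 0.3, np.float64(-2.5), 0, np.float64(-9.5), 0, 0.3, np.float64(-3.5), 0, np.float64(-9.5), 0, 0.3, np.float64(-3.5), 0, np.float64(-9.0), 0, 0.3] [-17.  -77.5]
[np.float64(-4.5), 0, np.float64(-9.5), 0, 0.3, np.float64(-4.5), 0, np.float64(-8.5), 0, 0.3, np.float64(-5.0), 0, np.float64(-9.0), 0, 0.3, np.float64(-5.5), 0, np.float64(-8.5), 0, 0.3, np.float64(-5.5), 0, np.float64(-8.0), 0, 0.3, np.float64(-6.0), 0, np.float64(-8.0), 0, 0.3, np.float64(-7.0), 0, np.float64(-7.5), 0, 0.3, np.float64(-6.5), 0, np.float64(-7.0), 0, 0.3] [ -61.5 -143.5]
[np.float64(-7.5), 0, np.float64(-7.0), 0, 0.3, np.float64(-7.5), 0, np.float64(-6.5), 0, 0.3, np.float64(-8.0), 0, np.float64(-6.5), 0, 0.3, np.float64(-8.0), 0, np.float64(-5.5), 0, 0.3, np.float64(-8.5), 0, np.float64(-5.5), 0, 0.3, np.float64(-8.5), 0, np.float64(-5.0), 0, 0.3, np.float64(-9.0), 0, np.float64(-5.0), 0, 0.3, np.float64(-9.0), 0, np.float64(-4.0), 0, 0.3] [-127.5 -188.5]
```

move_arm --increments '[-0.5, 0, -10, 0, 0.3, -1, 0, -10, 0, 0.3, -1.5, 0, -10, 0, 0.3, -2, 0, -9.5, 0, 0.3, -2.5, 0, -10, 0, 0.3, -2.5, 0, -9.5, 0, 0.3, -3.5, 0, -9.5, 0, 0.3, -3.5, 0, -9, 0, 0.3]'

```text
time: 4.08
tool_pos: [0.4444, -0.0479, 0.1809]
tool_rot: [-0.001, -0.049, 0.999, -0.001]
contact_force: [3.9, -4.9, -9.0]
gripper_width: 0.502
grasp_force: 61.9
```

Lifting as expected: about −9 N in z, with the grip held.

move_arm --increments '[-4.5, 0, -9.5, 0, 0.3, -4.5, 0, -8.5, 0, 0.3, -5, 0, -9, 0, 0.3, -5.5, 0, -8.5, 0, 0.3, -5.5, 0, -8, 0, 0.3, -6, 0, -8, 0, 0.3, -7, 0, -7.5, 0, 0.3, -6.5, 0, -7, 0, 0.3]'

```text
time: 4.75
tool_pos: [0.4874, -0.0437, 0.2463]
tool_rot: [-0.003, -0.049, 0.999, -0.001]
contact_force: [-1.8, -4.0, -6.6]
gripper_width: 0.503
grasp_force: 61.6
```

move_arm --increments '[-7.5, 0, -7, 0, 0.3, -7.5, 0, -6.5, 0, 0.3, -8, 0, -6.5, 0, 0.3, -8, 0, -5.5, 0, 0.3, -8.5, 0, -5.5, 0, 0.3, -8.5, 0, -5, 0, 0.3, 0, 0, 0, 0, 0.3, 0, 0, 0, 0, 0.3]'

```text
time: 5.42
tool_pos: [0.5362, -0.0388, 0.2833]
tool_rot: [-0.001, -0.049, 0.999, -0.001]
contact_force: [-1.8, -4.9, -2.8]
gripper_width: 0.502
grasp_force: 64.1
```

move_arm --increments '[-9, 0, -5, 0, 0.3, -9, 0, -4, 0, 0.3, 0, 0, 0, 0, 0.3, -2, 0, -1, 0, 0.3, 0, 0, 0, 0, 0.3, 0, 0, 0, 0, 0.3]'

```text
time: 5.92
tool_pos: [0.5562, -0.0368, 0.2931]
tool_rot: [-0.0, -0.049, 0.999, -0.001]
contact_force: [0.8, -5.8, -2.8]
gripper_width: 0.502
grasp_force: 64.0
```

move_arm --increments '[-2, 0, -1, 0, 0.3, 0, 0, 0, 0, 0.3, 0, 0, 0, 0, 0.3]'

```text
time: 6.17
tool_pos: [0.5579, -0.0366, 0.2939]
tool_rot: [-0.001, -0.049, 0.999, -0.001]
contact_force: [0.3, -6.5, -2.9]
gripper_width: 0.499
grasp_force: 63.9
```

```bash
python3 - <<'E'
from plant import manip
from h import *
f=manip.grab_frame("scene"); cv2.imwrite("pics/s2.png",f["image"])
c,s=np.cos(np.radians(5.7)),np.sin(np.radians(5.7))
for X,Y,Z in((-86,190,160),(-86,215,160)): print(project(f,[[.6383+(c*X-s*Y)/1e3,-.0285+(s*X+c*Y)/1e3,Z/1e3]]))
E
```

```text
[[335.984205   246.14433855]]
[[346.93574887 256.3580533 ]]
```

View pics/s2.png

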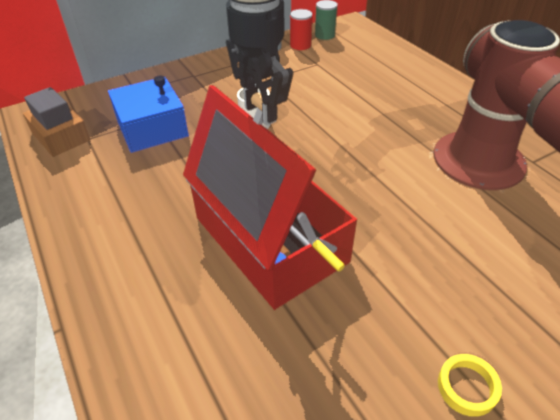

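The bar runs from (315,243) to (343,268), short of the predicted locked spot of (336,246) to (347,256), and I felt no stop. So the stay is not locked yet and I raise further in small steps.

move_arm --increments '[-3, 0, -1, 0, 0.3, 0, 0, 0, 0, 0.3, 0, 0, 0, 0, 0.3]'

```text
time: 6.47
tool_pos: [0.5616, -0.0362, 0.2955]
tool_rot: [0.0, -0.05, 0.999, -0.001]
contact_force: [2.2, -5.7, -2.5]
gripper_width: 0.499
grasp_force: 64.0
```

move_arm --increments '[-3, 0, -1, 0, 0.3, 0, 0, 0, 0, 0.3, 0, 0, 0, 0, 0.3]'

```text
time: 6.72
tool_pos: [0.5625, -0.0361, 0.2959]
tool_rot: [-0.003, -0.049, 0.999, -0.001]
contact_force: [-6.0, -6.7, -2.0]
gripper_width: 0.504
grasp_force: 64.0
```

```bash
cat > yel.py <<'E'
from plant import manip
from h import *
f=manip.grab_frame("scene"); cv2.imwrite("pics/last.png",f["image"])
m=mask(f,(22,120,120),(35,255,255),(270,200,380,330)); c=max(cv2.findContours(m,0,2)[0],key=cv2.contourArea); r=cv2.minAreaRect(c); print("yellow",np.round(r[0],1),np.round(cv2.boxPoints(r)).tolist())
s=manip.state();print(s["time"],np.round(s["contact_force"],2),np.round(s["tool_pos"],4))
E
python3 yel.py
```

```text
yellow [336.2 245.8] [[319.0, 236.0], [325.0, 229.0], [353.0, 255.0], [347.0, 262.0]]
6.7667 [-5.47 -7.53 -0.62] [ 0.5625 -0.0362  0.2958]
```

The bar has snapped to (336,246), exactly the predicted locked spot, so the stay is locked. Now I relax, open and go straight up.

move_arm --increments '[2, 0, 1, 0, 0.3, 0, 0, 0, 0, 1, 0, 0, 0, 0, 1, 0, 0, 0, 0, 1, 0, 0, 0, 0, 1, 0, 0, -15, 0, 1, 0, 0, -25, 0, 1, 0, 0, -25, 0, 1]'

```text
time: 7.43
tool_pos: [0.5624, -0.035, 0.3618]
tool_rot: [-0.001, -0.05, 0.999, 0.0]
contact_force: [0.8, 0.1, 1.4]
gripper_width: 0.999
grasp_force: 0.0
```

move_arm --increments '[0, 0, -20, 0, 1, 0, 0, 0, 0, 1, 0, 0, 0, 0, 1, 0, 0, 0, 0, 1, 0, 0, 0, 0, 1, 0, 0, 0, 0, 1, 0, 0, 0, 0, 1, 0, 0, 0, 0, 1]'

```text
time: 8.1
tool_pos: [0.5625, -0.0353, 0.3799]
tool_rot: [-0.001, -0.05, 0.999, 0.0]
contact_force: [-0.4, -0.1, -0.2]
gripper_width: 0.997
grasp_force: 0.0
```

move_arm --increments '[0, 0, 0, 0, 0.5, 0, 0, 0, 0, 0, 0, 0, 0, 0, 0, 0, 0, 0, 0, 0, 0, 0, 0, 0, 0, 0, 0, 0, 0, 0, 0, 0, 0, 0, 0, 0, 0, 0, 0, 0]'

```text
time: 8.77
tool_pos: [0.5627, -0.0353, 0.3809]
tool_rot: [0.0, -0.05, 0.999, -0.0]
contact_force: [0.7, 0.1, -0.1]
gripper_width: 0.002
grasp_force: 0.0
```

```bash
python3 yel.py
```

```text
yellow [336.4 245.6] [[319.0, 236.0], [325.0, 229.0], [354.0, 255.0], [347.0, 262.0]]
8.8167 [-0.04  0.72 -0.36] [ 0.5627 -0.0354  0.3808]
```

View pics/last.png

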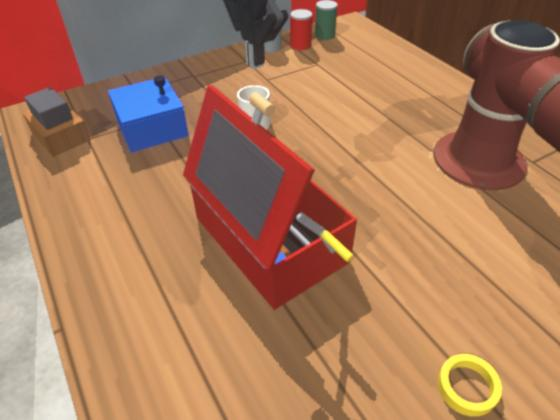

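The lid stands on its stay with the gripper clear, and the bar is still at (336,246). Next I go in front of the bar on its outer half and measure it with the wrist camera.

move_arm --increments '[5, 20, 0, 0, 0, 10, 33, 0, 0, 0, 10, 33, 0, 0, 0, 10, 33, 0, 0, 0, 10, 33, 0, 0, 0, 10, 33, 0, 0, 0, 4, 14, 0, 0, 0, 0, 0, 0, 0, 0]'

```text
time: 9.48
tool_pos: [0.4831, 0.1594, 0.3813]
tool_rot: [0.0, -0.052, 0.999, 0.0]
contact_force: [0.0, -0.6, 0.4]
gripper_width: 0.0
grasp_force: 0.0
```

move_arm --increments '[0, 0, 20, 0, 0, 0, 0, 30, 0, 0, 0, 0, 30, 0, 0, 0, 0, 30, 0, 0, 0, 0, 15, 0, 0, 0, 0, 0, 0, 0, 0, 0, 0, 0, 0]'

```text
time: 10.07
tool_pos: [0.4841, 0.1561, 0.2552]
tool_rot: [-0.001, -0.049, 0.999, -0.0]
contact_force: [0.4, -0.1, 0.7]
gripper_width: -0.001
grasp_force: 0.0
```

```bash
python3 - <<'E'
from plant import manip
from h import *
s=manip.state(); W=manip.grab_frame("wrist"); T=np.array(W["T_tool_cam"]);Rt=rot(s["tool_rot"])
W["eye"]=np.array(s["tool_pos"])+Rt@T[:3,3]; W["rotation"]=np.roll(R.from_matrix(Rt@T[:3,:3]).as_quat(),1)
S=manip.grab_frame("scene"); cv2.imwrite("pics/w2.png",W["image"])
g=[]
for f,box in((W,(0,0,560,420)),(S,(270,200,380,330))):
    m=mask(f,(22,120,100),(35,255,255),box); c=max(cv2.findContours(m,0,2)[0],key=cv2.contourArea); r=cv2.minAreaRect(c); b=cv2.boxPoints(r); print(np.round(r[0]),r[1],np.round(b).tolist())
    e=[(b[i]+b[(i+1)%4])/2 for i in range(4)]; k=0 if np.linalg.norm(b[0]-b[1])<np.linalg.norm(b[1]-b[2]) else 1
    g.append((f,r[0],e[k],e[k+2]))
c,sn=np.cos(np.radians(5.7)),np.sin(np.radians(5.7))
def ch(x): d=(x-np.array([.6383,-.0285,0]))*1e3; return np.round([c*d[0]+sn*d[1],-sn*d[0]+c*d[1],d[2]],1)
for i in(2,3):
  for j in (2,3):
    x,e=tri([(g[0][0],g[0][i]),(S,g[1][j])]); print("end",i,j,ch(x),e)
x,e=tri([(W,g[0][1]),(S,g[1][1])]); print("mid",ch(x),e); print("tcp",ch(np.array(s["tool_pos"])))
E
```

```text
[490. 155.] (40.36363983154297, 63.22254943847656) [[458.0, 174.0], [487.0, 118.0], [523.0, 137.0], [493.0, 192.0]]
[336. 246.] (38.32282638549805, 9.156782150268555) [[319.0, 236.0], [325.0, 229.0], [354.0, 255.0], [347.0, 262.0]]
end 2 2 [-122.6  243.2  252.7] [np.float64(91.6), np.float64(91.6)]
end 2 3 [-133.4  275.3  212.3] [np.float64(78.0), np.float64(78.0)]
end 3 2 [-109.5  245.9  240.7] [np.float64(79.5), np.float64(79.5)]
end 3 3 [-116.3  276.   203.9] [np.float64(62.5), np.float64(62.5)]
mid [-121.2  260.2  226.8] [np.float64(78.3), np.float64(78.3)]
tcp [-135.1  199.   255.2]
```

View pics/w2.png

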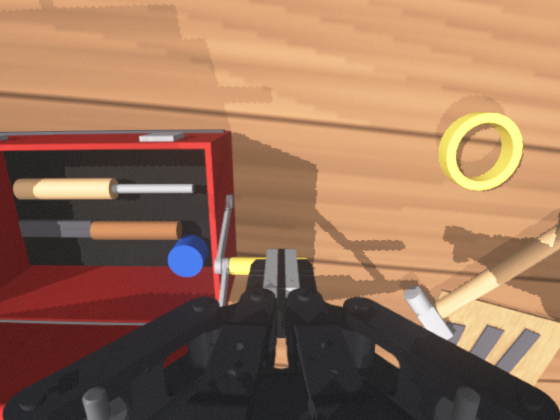

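The mask picked up the ring. In the wrist view the bar actually runs from (228,266) to (307,26x), partly behind the finger tips. I triangulate from that.

```bash
python3 - <<'E'
from plant import manip
from h import *
s=manip.state(); W=manip.grab_frame("wrist"); T=np.array(W["T_tool_cam"]);Rt=rot(s["tool_rot"])
W["eye"]=np.array(s["tool_pos"])+Rt@T[:3,3]; W["rotation"]=np.roll(R.from_matrix(Rt@T[:3,:3]).as_quat(),1)
S=manip.grab_frame("scene")
m=mask(W,(22,120,80),(35,255,255),(215,240,330,295)); ys,xs=np.nonzero(m); print(xs.min(),xs.max())
for a in (232,240,250,302,305): print(a,ys[xs==a].min() if (xs==a).any() else None,ys[xs==a].max() if (xs==a).any() else None)
c,sn=np.cos(np.radians(5.7)),np.sin(np.radians(5.7))
def ch(x): d=(x-np.array([.6383,-.0285,0]))*1e3; return np.round([c*d[0]+sn*d[1],-sn*d[0]+c*d[1],d[2]],1)
yi=ys[(xs>230)&(xs<255)]; yc=(yi.min()+yi.max())/2
for pw,ps in(((xs.min(),yc),(322.,232.5)),((xs.max(),yc),(350.5,258.5))):
    x,e=tri([(W,pw),(S,ps)]); print(ch(x),e, ch(onz(W,[pw],.16)[0]))
E
```

```text
229 306
232 254 270
240 254 270
250 254 267
302 254 259
305 254 259
[-85.5 157.9 162.3] [np.float64(0.7), np.float64(0.7)] [-84.7 158.2 160. ]
[-86.1 221.2 161.7] [np.float64(1.0), np.float64(1.0)] [-84.6 220.5 160. ]
```

The bar is at chest X −86, z 162, Y 158 to 221. I go down in front of it with the tip 40 mm below the bar, then push along chest +x (tool −x).

move_arm --increments '[0, 3, 20, 0, 0, 0, 0, 25, 0, 0, 0, 0, 25, 0, 0, 0, 0, 25, 0, 0, 0, 0, 25, 0, 0, 0, 0, 13, 0, 0, 0, 0, 0, 0, 0, 0, 0, 0, 0, 0]'

```text
time: 10.93
tool_pos: [0.4844, 0.1599, 0.1235]
tool_rot: [0.0, -0.05, 0.999, 0.0]
contact_force: [-0.4, 0.4, 1.0]
gripper_width: 0.001
grasp_force: 0.0
```

move_arm --increments '[-8, 0, 0, 0, 0, -8, 0, 0, 0, 0, -8, 0, 0, 0, 0, -5, 0, 0, 0, 0, -5, 0, 0, 0, 0, -5, 0, 0, 0, 0]'

```text
time: 11.43
tool_pos: [0.522, 0.1636, 0.1218]
tool_rot: [-0.002, -0.05, 0.999, -0.0]
contact_force: [-4.7, -0.7, -2.6]
gripper_width: -0.002
grasp_force: 2.0
```

move_arm --increments '[-6, 0, 0, 0, 0, -6, 0, 0, 0, 0, -6, 0, 0, 0, 0, -6, 0, 0, 0, 0, -6, 0, 0, 0, 0, -4, 0, 0, 0, 0]'

```text
time: 11.93
tool_pos: [0.5426, 0.1657, 0.1118]
tool_rot: [-0.019, -0.05, 0.999, -0.002]
contact_force: [-48.4, -4.1, 2.8]
gripper_width: -0.0
grasp_force: 8.0
```

```bash
python3 yel.py
```

```text
yellow [322.8 262.8] [[306.0, 252.0], [312.0, 246.0], [340.0, 274.0], [334.0, 280.0]]
11.9833 [-32.16  -2.92  -9.51] [0.5424 0.1656 0.1119]
```

View pics/last.png

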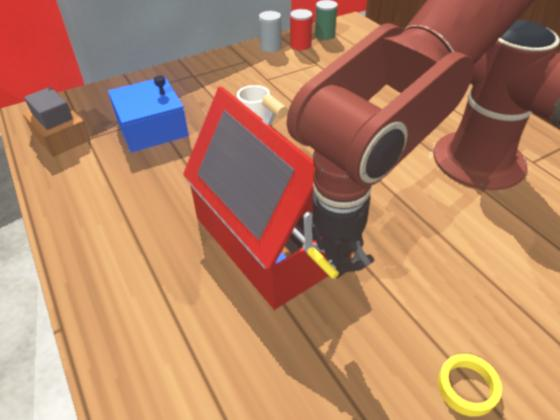

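The bar is pushed back to (323,263) and the lid is only just starting down. Its damper resists a fast push, so I hold and let it yield.

move_arm --increments '[0, 0, 0, 0, 0, 0, 0, 0, 0, 0]'

```text
time: 12.15
tool_pos: [0.5424, 0.1656, 0.1118]
tool_rot: [-0.019, -0.049, 0.999, -0.002]
contact_force: [-31.1, -2.2, -11.5]
gripper_width: 0.002
grasp_force: 10.2
```

```bash
python3 - <<'E'
from plant import manip
from h import *
S=manip.grab_frame("scene"); W=manip.grab_frame("wrist"); D=manip.grab_frame("side")
cv2.imwrite("pics/w3.png",np.hstack([cv2.resize(W["image"],(400,300)),cv2.resize(D["image"],(400,300))]))
c,sn=np.cos(np.radians(5.7)),np.sin(np.radians(5.7)); n=np.array([-sn,c,0]);H=np.array([.6383,-.0285,0])
def ch(x): d=(x-H)*1e3; return np.round([c*d[0]+sn*d[1],-sn*d[0]+c*d[1],d[2]],1)
m=mask(S,(22,120,120),(35,255,255),(270,200,380,330)); k=max(cv2.findContours(m,0,2)[0],key=cv2.contourArea); b=cv2.boxPoints(cv2.minAreaRect(k)); print(np.round(b).tolist())
b=b[np.argsort(b[:,0])]
for p,Y in((b[:2].mean(0),.158),(b[2:].mean(0),.221)):
    e,d=rays(S,[p]); print(ch(e+d[0]*((Y-(e-H)@n)/(d[0]@n))))
E
```

```text
[[306.0, 252.0], [312.0, 246.0], [340.0, 273.0], [334.0, 280.0]]
[-60.1 158.  141.7]
[-63.1 221.  135.3]
```

View pics/w3.png

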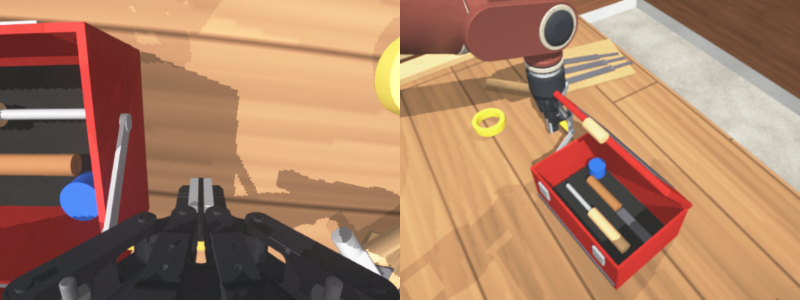

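The bar is at X −61, z 138, moved about 25 mm and dropped about 24 mm. But 31 N is static, so something besides the bar is touching. I check the moment to find the line of action.

```bash
python3 - <<'E'
from plant import manip
from h import *
s=manip.state(); F=s["contact_force"];M=s["ft_torque"]; print(s["time"],np.round(F,2),np.round(M,3),np.round(s["joint_pos"],3))
print("My/Fx",M[1]/F[0],"Mz/Fx",-M[2]/F[0])
E
```

```text
12.3 [-31.34  -3.64 -11.05] [-0.456  4.058 -0.44 ] [ 1.650e-01  4.500e-02  1.828e+00  1.000e-03  1.306e+00 -1.506e+00]
My/Fx -0.1294841869630815 Mz/Fx -0.014041800723721798
```

The line of action is at the bar's height, so the bar itself resists. The likely cause is the sinking lid leaning on the wrist, which is too close at Y 202. I back off, shift outward and then push along the bar's actual path, which runs back and down.

move_arm --increments '[7, 0, 0, 0, 0, 7, 0, 0, 0, 0, 6, 0, 0, 0, 0, 6, 0, 0, 0, 0, 6, 0, 0, 0, 0, 0, 0, 0, 0, 0]'

```text
time: 12.8
tool_pos: [0.525, 0.164, 0.1241]
tool_rot: [0.001, -0.05, 0.999, 0.0]
contact_force: [-0.5, -0.4, -0.7]
gripper_width: 0.004
grasp_force: 0.0
```

```bash
python3 yel.py
```

```text
yellow [321.2 264.2] [[304.0, 254.0], [310.0, 248.0], [338.0, 275.0], [332.0, 281.0]]
12.85 [-0.24 -0.33 -0.12] [0.5253 0.164  0.124 ]
```

The bar stays broken, at (321,264), with the fingers off it. I move clear outward and toward the robot and see whether it folds on by itself.

move_arm --increments '[4, 10, 0, 0, 0, 6, 20, 0, 0, 0, 10, 20, 0, 0, 0, 10, 20, 0, 0, 0, 0, 0, 0, 0, 0, 0, 0, 0, 0, 0]'

```text
time: 13.35
tool_pos: [0.4877, 0.2317, 0.1231]
tool_rot: [0.0, -0.051, 0.999, 0.0]
contact_force: [0.1, 0.2, -0.1]
gripper_width: -0.002
grasp_force: 0.0
```

```bash
python3 yel.py
```

```text
yellow [319.5 267.5] [[303.0, 257.0], [309.0, 251.0], [336.0, 278.0], [330.0, 284.0]]
13.4 [-0.03 -0.48 -0.37] [0.4881 0.231  0.1231]
```

It is folding on by itself now. I get well clear to the left and wait for the lid to sink.

move_arm --increments '[0, 20, 0, 0, 0, 0, 30, 0, 0, 0, 0, 30, 0, 0, 0, 0, 20, 0, 0, 0, 0, 0, 0, 0, 0, 0, 0, 0, 0, 0, 0, 0, 0, 0, 0, 0, 0, 0, 0, 0]'

```text
time: 14.07
tool_pos: [0.4784, 0.3289, 0.1227]
tool_rot: [-0.0, -0.049, 0.999, -0.0]
contact_force: [0.2, 0.3, 0.6]
gripper_width: 0.002
grasp_force: 0.0
```

move_arm --increments '[0, 0, 0, 0, 0, 0, 0, 0, 0, 0, 0, 0, 0, 0, 0, 0, 0, 0, 0, 0, 0, 0, 0, 0, 0, 0, 0, 0, 0, 0, 0, 0, 0, 0, 0, 0, 0, 0, 0, 0]'

```text
time: 14.73
tool_pos: [0.478, 0.3301, 0.1228]
tool_rot: [0.0, -0.05, 0.999, -0.0]
contact_force: [-0.1, 0.4, 0.5]
gripper_width: -0.002
grasp_force: 0.0
```

```bash
python3 yel.py
```

```text
yellow [314. 278.] [[298.0, 268.0], [304.0, 262.0], [331.0, 289.0], [325.0, 295.0]]
14.7833 [ 0.45 -0.5  -0.3 ] [0.478  0.3301 0.1228]
```

move_arm --increments '[0, 0, 0, 0, 0, 0, 0, 0, 0, 0, 0, 0, 0, 0, 0, 0, 0, 0, 0, 0, 0, 0, 0, 0, 0, 0, 0, 0, 0, 0, 0, 0, 0, 0, 0, 0, 0, 0, 0, 0]'

```text
time: 15.45
tool_pos: [0.478, 0.3301, 0.1228]
tool_rot: [-0.0, -0.05, 0.999, -0.0]
contact_force: [-0.5, 0.1, -0.9]
gripper_width: 0.002
grasp_force: 0.0
```

move_arm --increments '[0, 0, 0, 0, 0, 0, 0, 0, 0, 0, 0, 0, 0, 0, 0, 0, 0, 0, 0, 0, 0, 0, 0, 0, 0, 0, 0, 0, 0, 0, 0, 0, 0, 0, 0, 0, 0, 0, 0, 0]'

```text
time: 16.12
tool_pos: [0.478, 0.3301, 0.1228]
tool_rot: [0.0, -0.05, 0.999, 0.0]
contact_force: [-0.2, -0.1, 0.9]
gripper_width: -0.001
grasp_force: 0.0
```

move_arm --increments '[0, 0, 0, 0, 0, 0, 0, 0, 0, 0, 0, 0, 0, 0, 0, 0, 0, 0, 0, 0, 0, 0, 0, 0, 0, 0, 0, 0, 0, 0, 0, 0, 0, 0, 0, 0, 0, 0, 0, 0]'

```text
time: 16.78
tool_pos: [0.478, 0.3301, 0.1228]
tool_rot: [-0.0, -0.05, 0.999, -0.0]
contact_force: [-0.5, -0.1, -0.0]
gripper_width: 0.0
grasp_force: 0.0
```

```bash
python3 yel.py
```

```text
yellow [312.  287.5] [[296.0, 278.0], [302.0, 271.0], [329.0, 298.0], [322.0, 304.0]]
16.8333 [-0.5   0.7   0.38] [0.478  0.3301 0.1228]
```

The bar is back at its folded pixel of (312,287.5). I wait a little longer and check the lid against the first picture.

move_arm --increments '[0, 0, 0, 0, 0, 0, 0, 0, 0, 0, 0, 0, 0, 0, 0, 0, 0, 0, 0, 0, 0, 0, 0, 0, 0, 0, 0, 0, 0, 0, 0, 0, 0, 0, 0, 0, 0, 0, 0, 0]'

```text
time: 17.5
tool_pos: [0.478, 0.3301, 0.1228]
tool_rot: [-0.0, -0.05, 0.999, 0.0]
contact_force: [0.7, -0.1, 0.2]
gripper_width: -0.001
grasp_force: 0.0
```

move_arm --increments '[0, 0, 0, 0, 0, 0, 0, 0, 0, 0, 0, 0, 0, 0, 0, 0, 0, 0, 0, 0, 0, 0, 0, 0, 0, 0, 0, 0, 0, 0, 0, 0, 0, 0, 0, 0, 0, 0, 0, 0]'

```text
time: 18.17
tool_pos: [0.478, 0.3301, 0.1228]
tool_rot: [0.0, -0.05, 0.999, -0.0]
contact_force: [0.3, 0.6, 0.2]
gripper_width: 0.003
grasp_force: 0.0
```

```bash
python3 - <<'E'
from plant import manip
from h import *
import pickle
S0,D0=pickle.load(open("f0.pkl","rb"))
for f,n in((S0,"S0"),(manip.grab_frame("scene"),"S"),(D0,"D0"),(manip.grab_frame("side"),"D")):
    box=(303,150,338,182) if n[0]=="S" else (198,288,236,332)
    m=mask(f,(14,50,185),(27,120,255),box); c=max(cv2.findContours(m,0,2)[0],key=cv2.contourArea); print(n,np.round(cv2.minAreaRect(c)[0],1))
    if n=="D": cv2.imwrite("pics/final.png",f["image"])
E
```

```text
S0 [318.9 164.8]
S [318. 166.]
D0 [215.8 309.8]
D [216.  309.8]
```

View pics/final.png

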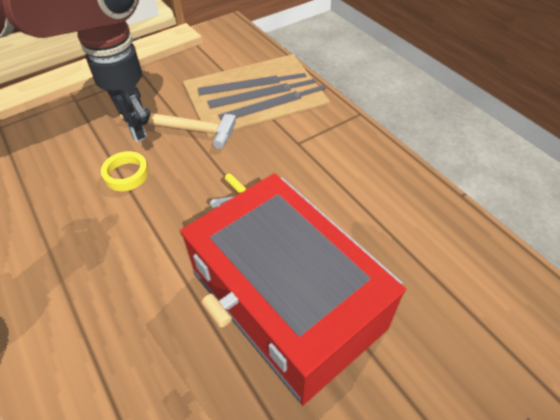

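The lid is shut: the grip is at (216,310), exactly as at the start, the bar is folded at (235,184), and the arm is clear. I hand the job in.

```bash
python3 -c "
from plant import manip
print(manip.job_done())"
```

```text
the job is handed in; nothing more can be done
None
```

The lid was raised until the stay locked, stood open on its own for over a second, and sank fully shut after I broke the stay with the yellow grip; I handed the job in at about 18 s, with no verdict returned, and the one doubt is that the push reached 48 N at the wrist, probably through the fingers on the bar, though I could not rule out the lid leaning on the arm (40 N limit).

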